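# Pry the clipped battery cover off a bench meter

## Robot

A 6-joint arm with a two-finger parallel gripper is mounted at the origin on the work surface. World frame = base frame: x ahead of the robot, y to its left, z up, the work surface at z = 0. Lengths are in m, angles in rad, forces in N, time in s.
With the tool pointing down it reaches from about 0.3 to 1 m from the base axis. Payload 5.1 kg.
Tool frame: the origin (TCP) lies on the centre line of the jaws, within the pads' length; the fingertips stand 14 mm ahead of it and the grasp point (between the pads) lies 5 mm behind it; y points along the fingers, z is the direction in which the jaws open and shut, and the axes are right-handed (so a half turn about y gives the same grasp; the last joint's range is limited). The gripper opens to 95 mm and grips with 3 to 60 N. Pads are 20 mm wide; open, the fingers measure 119 mm over their backs; the gripper's body (75 mm by 180 mm) begins 59 mm behind the grasp point.
Start: joints at [1.182, 0.124, 1.65, -0, 1.367, -0.083], TCP at [0.196, 0.62, 0.229] pointing down, gripper open.
Joint ranges: [-2.61, 2.61], [-1.02, 2.33], [0.03, 2.71], [-1.35, 4.49], [0.32, 2.68], [-2.91, 2.91]. Speed limits (rad/s): [2.57, 2.57, 3.14, 3.14, 3.14, 3.14].

## Interface

Orientations are given as a unit quaternion [x, y, z, w].
In Python, from plant import robot gives the robot as it stands.
- The arm moves only by the tool arm_command, never from a script. Its argument "series" is a list of rows, each a list of 5 numbers: the shift along the tool's x, y, z in m, then the turn about the tool's y in rad, then the closure, from -1 (fully open) to 1 (shut). A call has 1 to 5 rows; each row is the pose to reach, as a shift and turn from the pose commanded when the call began, along the tool's axes at that moment; what a row does not reach only later rows make up. A row lasts 1/8 s, in which the tool goes at most 62.5 mm and 10.7 degrees, less where a joint would pass 70% of its speed; a pose out of reach is approached as far as the arm can. A call with a gripper value outside its range is refused whole. The fingers move at their own pace and stop on an object; "newtons" is the grip in N (left out, the last holds). Time passes only in rows, so rows that repeat a pose let the fingers close. It gives the time, the measured TCP pose, the force and the opening at its end, in the units of the state.
- robot.get_state(): the state, without advancing time (a new reading comes with each control period).
- robot.camera(name): name is "scene" or "top"; returns a dict with "frame" (400x640x3 uint8, blue, green, red), "z_map" (400x640 float32, m along the optical axis (not along the pixel's ray), 0 where there is no reading), "fovy" (degrees; the focal length in pixels is half the picture's height over the tangent of half this angle, whatever the lens; pixels are square), "cx", "cy" (the principal point, pixels), "eye" and "rotation" of the camera in the world. Camera axes: x right, y up, looking along -z (the intrinsics and any distortion apply to the point x, -y, -z); pixel columns grow to the right and rows downward; lengths in m; the calibration is good to about 2 mm. A picture is of the moment at which its call begins.
- robot.job_done(): hands the job in, once; it reports no verdict.
The state is a dict: "clock": time; "q": joint angles; "joint_vel": joint speeds; "tau": joint torques, N m; "tcp_pos": TCP position; "eef_rot": TCP orientation; "contact_force": force on the tool from outside, world axes, zero at the start; "ft_torque": the same for the moment, N m; "width": finger opening in m.
Only numpy, scipy, OpenCV 4.12 (cv2) and the standard library are available. Lean on these libraries where they do the work, as an engineer would, in place of code of your own. Each camera call takes 0.05 s, during which the arm holds its last target.

## Task

The battery cover of the bench meter is snapped shut. Pick up the flat-blade opener, put its blade into the notch under the cover's near edge and pry the edge up until the cover springs out of its clips and stays up by itself; then lay the opener gently down on the bench. Leave the conical flask standing where it is.

Things in the scene. Friction and masses are not known exactly. Their poses are not given: they have to be found in the camera images.
- opener: Loose pry tool, 0.09 kg: black handle of rectangular section, 100 x 20 x 26 mm (long, wide, high), with a flat steel blade 65 x 16 x 3 mm lying flat out of its front end. Origin: centre of the underside. x points to the blade (handle x -82.5 to 17.5, blade tip x 82.5 mm), z up; the blade's mid-plane is 13 mm above the underside. Beside it lie a brush and a probe with round shanks: not needed.
- cover: Grey plate snapped shut, 82 (x) x 90 (y) x 5 mm, on the meter, underside 48 mm above the bench. Origin: centre of its underside; x points from the notched near edge (x -41 mm) to the display, z up. Lifting the near edge takes about 4 N; it hinges on its far edge, comes free of two hidden clips 7 mm up, then stays propped about 13 mm up. Lifting the edge 20 mm is safe.
- meter: White bench meter, fixed, 150 x 130 mm; display hump 72 mm high. Origin: centre of underside, axes as the cover's. Notch: a pocket in the near face (x -75 mm), 46 mm wide about y 0, back wall at x -45, from 28 to 48 mm above the bench, open to the front. The cover's near edge (x -57) overhangs its last 12 mm; the rest is open above. A similar white box nearby has a screwed lid and no notch.
- flask: Conical glass flask standing upright on the bench, 74 mm wide at the base, 110 mm high. Origin: centre of the underside. Not to be disturbed.

How it is judged:
By the outcome, as a careful person would: the job done as asked, in the order asked, and still so for the second after the job is handed in, with the robot touching nothing.
It also fails if it takes over 51 s, if anything falls off the work surface, if the arm or the gripper's body presses on something with over 40 N, if the wrist force passes 120 N, or if a joint passes its speed limit or range.

## Working session

There is one attempt and no reset: what is moved stays moved. The work goes in short steps, Python scripts to look and compute and a tool call to move; the robot and the scene stay as the last step left them, time stands still between calls to the robot, and variables do not carry over. Pictures are saved under pics/ and viewed, and the job is handed in when it is done.

Besides the shell and the picture viewer there is one more tool, called after "Request:" as name([rows], argument=value, ...), one row to a line, values as JSON. arm_command: Moves the arm, as the interface text tells. Its arguments: {"type":"object","properties":{"series":{"type":"array"},"newtons":{"type":"number"}},"required":["series"]}

```bash
ls; mkdir -p pics; python3 - <<'E'
from plant import robot
import cv2,numpy as np
s=robot.get_state();print(s)
for n in("scene","top"):
    c=robot.camera(n);cv2.imwrite(f"pics/{n}0.png",c["frame"]);np.savez(f"{n}0.npz",**c)
    print({k:v for k,v in c.items() if k not in("frame","z_map")})
E
```

```text
pics
{'clock': 0.0, 'q': array([ 1.18239839e+00,  1.24479212e-01,  1.65165842e+00, -1.82078022e-05,
        1.36748350e+00, -8.25755143e-02]), 'joint_vel': array([-0.00089662, -0.00106715,  0.00194829, -0.00131467,  0.00335835,
        0.00120243]), 'tau': array([-2.10592657e-05, -4.17591584e+01, -3.59935820e+01,  7.74183311e-02,
        4.93739848e-02, -1.86083325e-04]), 'tcp_pos': array([0.19548758, 0.61927197, 0.22741298]), 'eef_rot': array([ 0.69955484, -0.10786354,  0.10754114, -0.69815713]), 'contact_force': array([-0.12651627,  0.11500334, -1.30173467]), 'ft_torque': array([ 0.00946821,  0.00441289, -0.04471571]), 'width': 0.09492501190796764}
{'fovy': 50.984864618430606, 'cx': 324.2878300621266, 'cy': 200.05261615613668, 'eye': array([1.08036176, 0.37633852, 0.78715324]), 'rotation': array([0.1561766 , 0.31616465, 0.82656609, 0.43867674])}
{'fovy': 43.260915270167274, 'cx': 329.17878183011504, 'cy': 200.81774859370893, 'eye': array([0.35354851, 0.01781066, 1.4185    ]), 'rotation': array([ 0.05387907, -0.05327781, -0.70369329,  0.70645189])}
```

View pics/scene0.png

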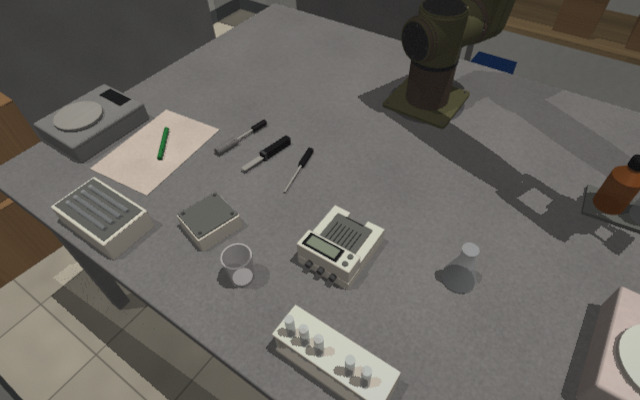

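View pics/top0.png

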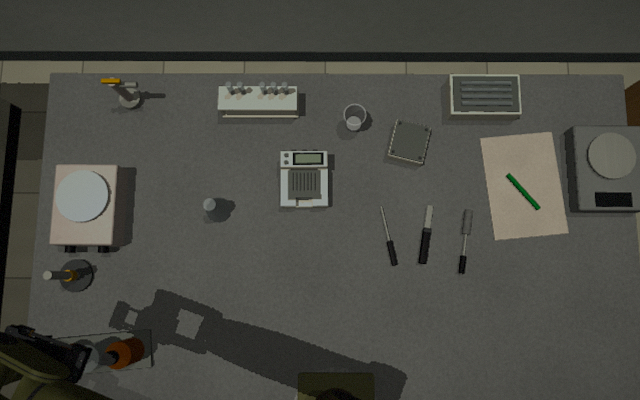

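The top view shows the opener as the middle tool (about 426,235), with its blade pointing up and away from the robot. The meter is at (304,180) with its notch on the robot side at about (304,204), and the flask is at (212,205).

```bash
cat > h.py <<'E'
import numpy as np,cv2
from scipy.spatial.transform import Rotation as R
def cloud(c):
    H,W=c["z_map"].shape; f=H/2/np.tan(np.radians(float(c["fovy"]))/2)
    u,v=np.meshgrid(np.arange(W),np.arange(H)); z=c["z_map"]
    P=np.stack([(u-c["cx"])/f*z,-(v-c["cy"])/f*z,-z],-1)
    return R.from_quat(c["rotation"]).apply(P.reshape(-1,3)).reshape(H,W,3)+c["eye"]
def load(n): return dict(np.load(n))
E
python3 - <<'E'
from h import *
for n in("top","scene"):
    c=load(n+"0.npz");P=cloud(c)
    print(n)
    pts={"top":[(360,300),(500,300),(200,150),(304,158),(304,185),(304,204),(426,250),(429,215),(212,205)],"scene":[(400,300),(230,100),(343,212),(325,245),(275,148),(250,165),(468,250)]}[n]
    for u,v in pts: print(u,v,P[v,u].round(4), c["frame"][v,u])
c=load("top0.npz");f=c["frame"]
a=cv2.resize(f[140:280,170:490],None,fx=2.5,fy=2.5,interpolation=cv2.INTER_CUBIC);cv2.imwrite("pics/a.png",a)
c=load("scene0.npz");f=c["frame"]
a=cv2.resize(f[100:300,200:400],None,fx=3,fy=3,interpolation=cv2.INTER_CUBIC);cv2.imwrite("pics/b.png",a)
E
```

```text
top
360 300 [ 0.2936 -0.0668  0.    ] [78 83 83]
500 300 [ 0.2952 -0.4526  0.0023] [73 79 79]
200 150 [0.7171 0.3929 0.0018] [77 83 84]
304 158 [0.6776 0.0887 0.0723] [ 87 109  99]
304 185 [0.6057 0.0888 0.0548] [50 51 52]
304 204 [0.5572 0.0897 0.0257] [151 155 148]
426 250 [ 0.4307 -0.2482  0.0224] [17 19 12]
429 215 [ 0.5289 -0.2604  0.0155] [104 116 116]
212 205 [0.5411 0.3261 0.1115] [94 97 93]
scene
400 300 [ 0.6577  0.257  -0.0018] [112 114 118]
230 100 [ 0.3333 -0.5211 -0.0027] [111 114 117]
343 212 [0.5588 0.0526 0.0467] [188 204 205]
325 245 [0.6716 0.0805 0.0713] [118 136 128]
275 148 [ 0.4542 -0.2352  0.023 ] [18 16 19]
250 165 [ 0.5352 -0.2568  0.0126] [137 144 147]
468 250 [0.5494 0.3326 0.1092] [148 148 147]
```

View pics/a.png

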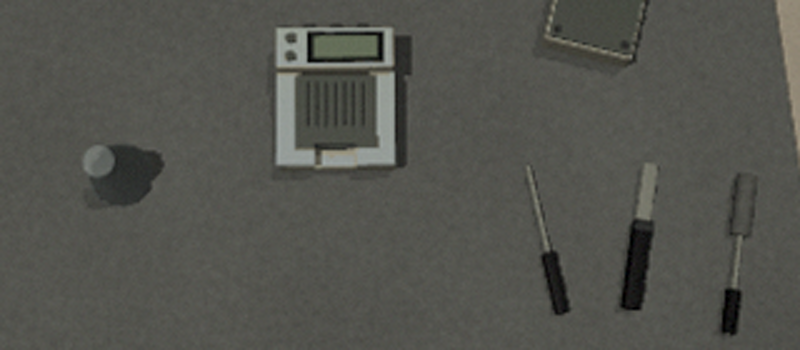

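View pics/b.png

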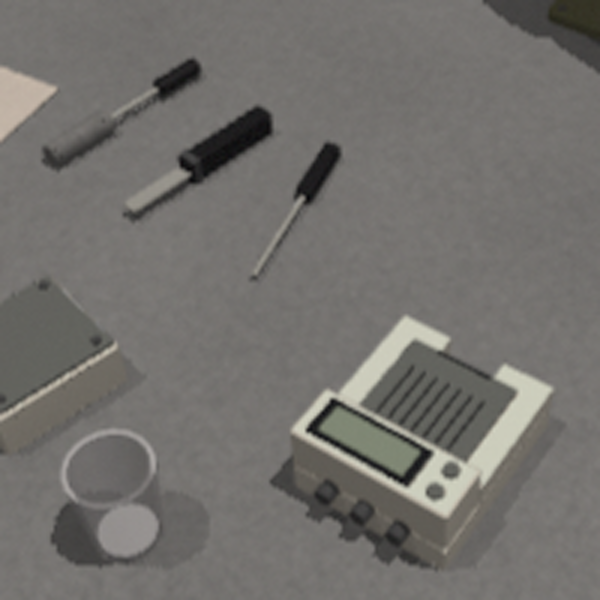

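```bash
cat > fit.py <<'E'
from h import *
def fit(c,name):
    P=cloud(c);g=c["frame"].astype(int).sum(-1)
    def box(m,lab):
        q=P[m][:,:2].astype(np.float32)*1000
        if len(q)<10: print(lab,len(q));return
        (a,b),(w,h),t=cv2.minAreaRect(q); print(name,lab,len(q),np.round([a,b,w,h,t],1),"z",np.percentile(P[m][:,2],[5,50,95]).round(4),"pca",end=" ")
        d=q-q.mean(0);_,_,v=np.linalg.svd(d,full_matrices=False);print(q.mean(0).round(1),np.degrees(np.arctan(v[0,1]/v[0,0])).round(2))
    X,Y,Z=P[...,0],P[...,1],P[...,2]
    r=(X>.36)&(X<.58)&(Y<-.2)&(Y>-.3)
    box(r&(g<90)&(Z>.019),"handle"); box(r&(g>290)&(Z>.008),"blade");box(r&(Z>.009),"tool")
    r=(X>.5)&(X<.75)&(Y>0)&(Y<.18)
    box(r&(Z>.03),"meter");box(r&(Z>.066),"hump");box(r&(Z>.03)&(Z<.06)&(g<210),"coverdark")
    r=(X>.45)&(X<.65)&(Y>.25)&(Y<.42)
    box(r&(Z>.095),"flasktop")
    box(r&(Z>.01)&(Z<.09),"flasklow")
if __name__=="__main__":
    for n in("top","scene"): fit(load(n+"0.npz"),n)
E
python3 fit.py
```

```text
top handle 216 [ 442.8 -245.1   20.2   95.8   80.5] z [0.0204 0.026  0.0305] pca [ 438.2 -243.6] -9.52
top blade 117 [ 526.9 -259.1   14.9   64.1   81.1] z [0.0098 0.0144 0.0194] pca [ 526.6 -259.1] -9.55
top tool 419 [ 473.9 -272.8   69.5  165.4   82.5] z [0.0111 0.0234 0.0299] pca [ 468.1 -249. ] -9.76
top meter 2554 [631.6  89.6 163.7 129.3   0.8] z [0.0427 0.0531 0.0755] pca [627.2  89.3] -2.06
top hump 761 [676.1  90.2  46.8 129.9   1.8] z [0.0677 0.0726 0.0771] pca [676.   89.6] -89.67
top coverdark 452 [644.8  84.8 152.3 119.5  17.5] z [0.0354 0.0519 0.057 ] pca [624.2  89.6] 1.37
top flasktop 126 [544.5 333.8  31.7  31.1  48.4] z [0.1042 0.1088 0.1131] pca [544.2 333.6] 14.27
top flasklow 387 [541.3 327.5  58.2  71.2  65.3] z [0.0128 0.0383 0.0752] pca [537.  322.3] -29.88
scene handle 136 [ 449.3 -241.7   20.6   94.    80. ] z [0.0202 0.0237 0.0265] pca [ 446.  -239.3] -9.75
scene blade 96 [ 526.3 -257.3   16.6   65.5   81.1] z [0.0112 0.0132 0.0151] pca [ 527.3 -257.3] -10.27
scene tool 410 [ 477.4 -247.3   23.6  164.9   79.5] z [0.0105 0.0194 0.0261] pca [ 471.9 -244.2] -11.22
scene meter 3824 [6.329e+02 9.130e+01 1.638e+02 1.318e+02 5.000e-01] z [0.0356 0.0522 0.0734] pca [644.3  97.7] 0.36
scene hump 1206 [6.793e+02 9.240e+01 4.700e+01 1.298e+02 5.000e-01] z [0.0685 0.0716 0.0744] pca [681.1  95.2] -89.34
scene coverdark 260 [6.427e+02 9.240e+01 1.437e+02 7.230e+01 2.000e-01] z [0.0312 0.0507 0.054 ] pca [656.8  92.7] 1.69
scene flasktop 236 [545.7 335.7  32.1  31.8  30.4] z [0.098  0.1087 0.111 ] pca [548.  336.2] 2.38
scene flasklow 902 [559.6 337.4  45.3  69.5   4.5] z [0.0127 0.0395 0.0811] pca [563.1 337.7] -85.13
```

```bash
cat > go.py <<'E'
# shift in tool axes to a target (x,y,z mm world, yaw of tool x deg)
import sys
from h import *
from plant import robot
def go(p,yaw,quiet=False):
    s=robot.get_state();M=R.from_quat(s["eef_rot"]).as_matrix()
    y0=np.arctan2(M[1,0],M[0,0]);d=M.T@(np.array(p)/1000-s["tcp_pos"])
    dy=(np.radians(yaw)-y0+np.pi/2)%np.pi-np.pi/2
    print("clk",s["clock"],"tcp",s["tcp_pos"].round(4),"yaw",np.degrees(y0).round(2),"tooly",M[:,1].round(3),"q",s["q"].round(2))
    print("shift",d.round(4),"turn about world z",dy.round(4),"=> about tool y",(-dy).round(4),"F",s["contact_force"].round(2),s["ft_torque"].round(2),"w",s["width"])
if __name__=="__main__":
    a=list(map(float,sys.argv[1:]));go(a[:3],a[3])
E
python3 go.py 482 -250.5 150 -10
```

```text
clk 0.1 tcp [0.1955 0.6193 0.2275] yaw -17.52 tooly [-0.001 -0.002 -1.   ] q [ 1.18  0.12  1.65  0.    1.37 -0.08]
shift [ 0.5351  0.0788 -0.7431] turn about world z 0.1313 => about tool y -0.1313 F [-0.32  0.6   0.02] [ 0.02 -0.    0.01] w 0.09498861502124872
```

Request:
arm_command([
  [0.035,0.0,-0.05,-0.02,-1],
  [0.07,0.005,-0.1,-0.04,-1],
  [0.105,0.01,-0.15,-0.06,-1],
  [0.14,0.015,-0.2,-0.08,-1],
  [0.175,0.02,-0.25,-0.1,-1],
])

```text
clock: 0.72
tcp_pos: [0.2873, 0.3268, 0.208]
eef_rot: [0.704, -0.072, 0.072, -0.703]
contact_force: [0.0, 0.2, 0.4]
width: 0.0951
```

```bash
python3 go.py 482 -250.5 150 -10
```

```text
clk 0.725 tcp [0.2873 0.3268 0.208 ] yaw -11.71 tooly [-0. -0. -1.] q [ 0.73 -0.37  2.13 -0.    1.38 -0.64]
shift [ 0.3078  0.0583 -0.5257] turn about world z 0.0299 => about tool y -0.0299 F [0.05 0.23 0.44] [-0.01  0.01 -0.01] w 0.095082347893431
```

Request:
arm_command([
  [0.03,0.005,-0.053,-0.02,-1],
  [0.06,0.01,-0.105,-0.03,-1],
  [0.09,0.015,-0.158,-0.03,-1],
  [0.12,0.02,-0.21,-0.03,-1],
  [0.15,0.025,-0.263,-0.03,-1],
])

```text
clock: 1.35
tcp_pos: [0.3804, 0.0388, 0.1834]
eef_rot: [-0.704, 0.062, -0.062, 0.704]
contact_force: [0.4, 1.0, -0.1]
width: 0.0954
```

```bash
python3 go.py 482 -250.5 150 -10
```

```text
clk 1.35 tcp [0.3804 0.0388 0.1834] yaw -10.07 tooly [ 0.001  0.    -1.   ] q [-0.04 -0.5   2.26  0.    1.38 -1.43]
shift [ 0.1505  0.0335 -0.2671] turn about world z 0.0012 => about tool y -0.0012 F [ 0.38  1.03 -0.1 ] [ 0.01 -0.01  0.  ] w 0.09543351739886392
```

Request:
arm_command([
  [0.03,0.005,-0.053,0,-1],
  [0.06,0.01,-0.105,0,-1],
  [0.09,0.015,-0.158,0,-1],
  [0.12,0.02,-0.21,0,-1],
  [0.148,0.032,-0.26,0,-1],
])

```text
clock: 1.98
tcp_pos: [0.4812, -0.2435, 0.1517]
eef_rot: [0.704, -0.062, 0.063, -0.704]
contact_force: [0.4, 0.7, 1.0]
width: 0.0949
```

Request:
arm_command([
  [0,0,0,0,-1],
])

```text
clock: 2.1
tcp_pos: [0.4802, -0.2438, 0.1495]
eef_rot: [-0.704, 0.065, -0.062, 0.705]
contact_force: [0.8, 0.9, -0.3]
width: 0.095
```

```bash
python3 go.py 482 -250.5 16 -10; python3 - <<'E'
from h import *
from plant import robot
import fit
for n in("top","scene"):
    c=robot.camera(n);np.savez(n+"1.npz",**c);f=c["frame"]
    s=f[90:220,180:360] if n=="scene" else f[170:290,340:500]
    cv2.imwrite(f"pics/{n}1.png",cv2.resize(s,None,fx=4,fy=4,interpolation=cv2.INTER_CUBIC))
E
```

```text
clk 2.1 tcp [ 0.4802 -0.2438  0.1495] yaw -10.3 tooly [-0.003  0.002 -1.   ] q [-0.57 -0.06  1.97 -0.    1.23 -1.96]
shift [ 0.0034  0.1335 -0.0064] turn about world z 0.0053 => about tool y -0.0053 F [ 0.78  0.85 -0.33] [ 0.06 -0.   -0.01] w 0.09497739895242692
```

View pics/scene1.png

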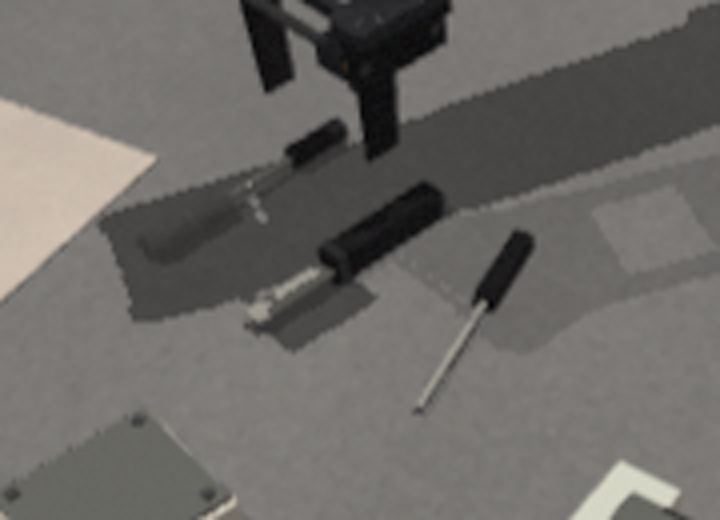

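The fingers hang open above the opener (handle around 385,230 in the crop), clear of the brush and probe. I'll descend now.

Request:
arm_command([
  [0.003,0.045,-0.006,-0.005,-1],
  [0.003,0.09,-0.006,-0.005,-1],
  [0.003,0.12,-0.006,-0.005,-1],
  [0.003,0.131,-0.006,-0.005,-1],
  [0.003,0.131,-0.006,-0.005,-1],
])

```text
clock: 2.82
tcp_pos: [0.4826, -0.2468, 0.021]
eef_rot: [-0.705, 0.06, -0.06, 0.705]
contact_force: [0.5, 0.4, 0.0]
width: 0.0947
```

```bash
python3 go.py 482 -250.5 16.5 -10
```

```text
clk 2.825 tcp [ 0.4826 -0.2468  0.021 ] yaw -9.72 tooly [-0.  0. -1.] q [-0.57  0.11  2.04  0.    0.99 -1.97]
shift [ 0.0001  0.0045 -0.0037] turn about world z -0.0049 => about tool y 0.0049 F [0.48 0.43 0.01] [ 0.07 -0.01  0.01] w 0.09471834574156114
```

Request:
arm_command([
  [0,0.004,-0.003,0.004,-1],
  [0,0.004,-0.003,0.004,0.6],
  [0,0.004,-0.003,0.004,1],
  [0,0.004,-0.003,0.004,1],
  [0,0.004,-0.003,0.004,1],
], newtons=10)

```text
clock: 3.45
tcp_pos: [0.4821, -0.2507, 0.0168]
eef_rot: [0.704, -0.062, 0.062, -0.704]
contact_force: [-0.4, 1.2, -0.5]
width: 0.0601
```

Request:
arm_command([
  [0,0,0,0,1],
  [0,0,0,0,1],
  [0,0,0,0,1],
  [0,0,0,0,1],
], newtons=55)

```text
clock: 3.95
tcp_pos: [0.482, -0.2507, 0.0166]
eef_rot: [0.704, -0.062, 0.062, -0.704]
contact_force: [-0.6, -0.8, 1.0]
width: 0.0207
```

```bash
python3 go.py 482 -250.5 80 -10
```

```text
clk 3.95 tcp [ 0.482  -0.2507  0.0166] yaw -10.01 tooly [-0. -0. -1.] q [-0.58  0.12  2.04 -0.    0.98 -1.97]
shift [-0.0001 -0.0634  0.0001] turn about world z 0.0002 => about tool y -0.0002 F [-0.55 -0.78  0.97] [-0.04  0.01 -0.04] w 0.020734180144452018
```

Gripped at about 20 mm, so I'll lift to z≈0.1.

Request:
arm_command([
  [0,0,0,0,1],
  [0,-0.01,0,0,1],
  [0,-0.04,0,0,1],
  [0,-0.08,0,0,1],
  [0,-0.08,0,0,1],
])

```text
clock: 4.58
tcp_pos: [0.4846, -0.2522, 0.1013]
eef_rot: [0.706, -0.059, 0.064, -0.703]
contact_force: [0.3, 0.7, -1.0]
width: 0.0194
```

```bash
python3 go.py 482 -250.5 97 -10; python3 - <<'E'
from h import *
from plant import robot
for n in("top","scene"):
    c=robot.camera(n);np.savez(n+"2.npz",**c);f=c["frame"];P=cloud(c)
    s=f[90:220,180:360] if n=="scene" else f[170:290,340:500]
    cv2.imwrite(f"pics/{n}2.png",cv2.resize(s,None,fx=4,fy=4,interpolation=cv2.INTER_CUBIC))
    X,Y,Z=P[...,0],P[...,1],P[...,2]
    m=(X>.505)&(X<.59)&(Y<-.2)&(Y>-.3)&(Z>.06)
    q=P[m]; print(n,m.sum(),q.min(0),q.max(0),q.mean(0)); A=np.c_[q[:,0]-q[:,0].mean(),q[:,0]*0+1]; print(np.linalg.lstsq(A,q[:,1:],rcond=None)[0])
E
```

```text
clk 4.575 tcp [ 0.4846 -0.2522  0.1013] yaw -10.01 tooly [ 0.007 -0.005 -1.   ] q [-0.58  0.01  2.    0.    1.13 -1.97]
shift [-0.0029  0.0043  0.0013] turn about world z 0.0002 => about tool y -0.0002 F [ 0.25  0.65 -0.99] [ 0.   -0.05 -0.01] w 0.019402732730361843
top 406 [ 0.50503721 -0.28206298  0.1007044 ] [ 0.56092243 -0.20028659  0.43003942] [ 0.51831035 -0.22700626  0.39258511]
[[ 0.26001056  0.1165938 ]
 [-0.22700626  0.39258511]]
scene 2072 [ 0.50502624 -0.29841771  0.09138475] [ 0.5613132  -0.20000473  0.42500261] [ 0.52037489 -0.23223829  0.30720977]
[[ 0.56908603  1.75848411]
 [-0.23223829  0.30720977]]
```

View pics/scene2.png

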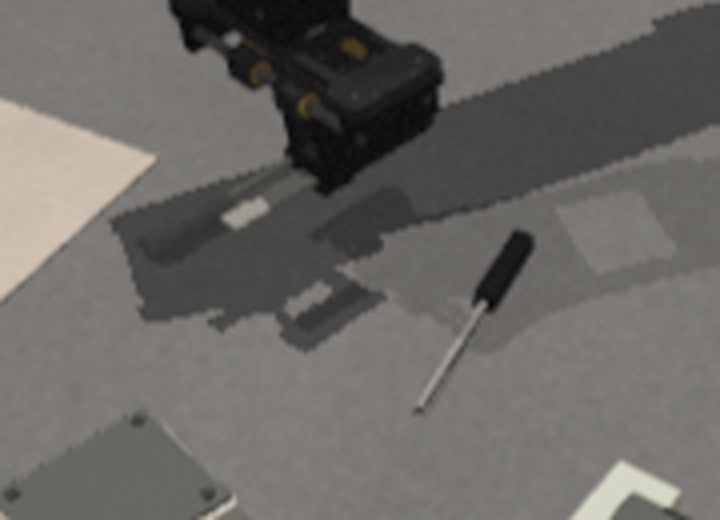

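View pics/top2.png

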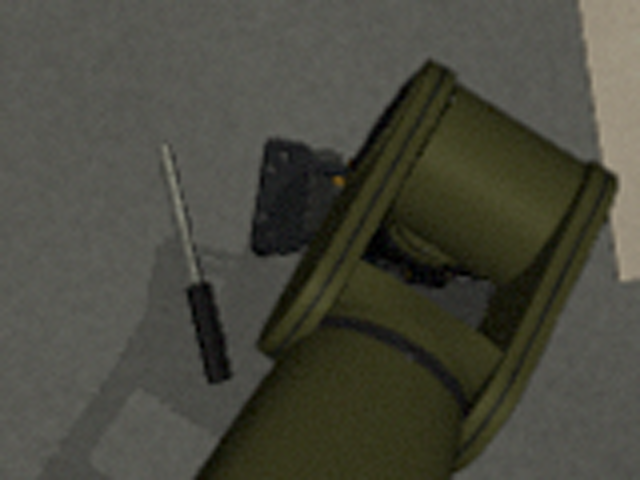

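The opener is held: its blade shows in the scene crop at about (260,195), half in shadow. Next I'll measure where it sits in the grip.

```bash
cat > blade.py <<'E'
from h import *
def blade(c,tcp,yaw=None):
    # points near the expected blade, in tool frame (along tool heading)
    P=cloud(c);t=np.radians(yaw);d=P-tcp
    a=d[...,0]*np.cos(t)+d[...,1]*np.sin(t); b=-d[...,0]*np.sin(t)+d[...,1]*np.cos(t); z=d[...,2]
    m=(a>.014)&(a<.1)&(abs(b)<.03)&(abs(z)<.025)
    a,b,z=a[m]*1e3,b[m]*1e3,z[m]*1e3
    print(m.sum(),"a",np.percentile(a,[2,50,98,100]).round(1),"b",np.percentile(b,[2,50,98]).round(1))
    for lo in range(14,95,10):
        k=(a>=lo)&(a<lo+10)
        if k.sum()>2: print(lo,k.sum(),"b",b[k].min().round(1),b[k].max().round(1),"z",np.median(z[k]).round(1))
E
python3 - <<'E'
from blade import *
blade(load("scene2.npz"),np.array([.4846,-.2522,.1013]),-10)
E
```

```text
122 a [15.8 46.2 75.5 76.3] b [-4.5  4.7 12.1]
14 17 b -3.7 12.8 z -6.2
24 21 b -4.2 12.1 z -6.1
34 18 b -4.3 11.3 z -5.6
44 20 b -4.5 11.3 z -5.6
54 20 b -4.2 12.9 z -6.2
64 19 b -5.4 12.1 z -6.2
74 7 b -4.0 11.4 z -5.7
```

```bash
python3 go.py 430 89 97 0.6
```

```text
clk 4.675 tcp [ 0.4821 -0.2506  0.0971] yaw -10.01 tooly [ 0.001 -0.    -1.   ] q [-0.58  0.01  2.    0.    1.13 -1.97]
shift [-1.104e-01 -1.000e-04  3.254e-01] turn about world z 0.1853 => about tool y -0.1853 F [-0.33  0.7  -1.25] [ 0.04  0.03 -0.02] w 0.019863990128128426
```

Request:
arm_command([
  [-0.006,0,0.017,-0.01,1],
  [-0.02,0,0.06,-0.035,1],
  [-0.037,0,0.109,-0.06,1],
  [-0.054,0,0.158,-0.09,1],
  [-0.07,0,0.207,-0.12,1],
])

```text
clock: 5.3
tcp_pos: [0.4469, -0.0321, 0.0949]
eef_rot: [-0.707, 0.02, -0.018, 0.707]
contact_force: [1.2, 0.0, -0.8]
width: 0.0199
```

```bash
python3 go.py 430 89 97 0.6
```

```text
clk 5.3 tcp [ 0.4469 -0.0321  0.0949] yaw -3.07 tooly [-0.003  0.001 -1.   ] q [-0.19 -0.21  2.21  0.    1.15 -1.71]
shift [-0.0234 -0.0019  0.12  ] turn about world z 0.0641 => about tool y -0.0641 F [ 1.18  0.03 -0.77] [ 0.03 -0.09  0.02] w 0.019877245129923653
```

Request:
arm_command([
  [-0.01,0,0.045,-0.025,1],
  [-0.017,0,0.085,-0.05,1],
  [-0.022,0,0.11,-0.064,1],
  [-0.023,0,0.119,-0.064,1],
  [-0.023,0,0.119,-0.064,1],
])

```text
clock: 5.92
tcp_pos: [0.4318, 0.0857, 0.0958]
eef_rot: [0.707, 0.003, -0.004, -0.707]
contact_force: [0.0, 0.4, -0.8]
width: 0.0199
```

Request:
arm_command([
  [0,0,0,0,1],
])

```text
clock: 6.05
tcp_pos: [0.4325, 0.0848, 0.0963]
eef_rot: [0.707, 0.003, -0.003, -0.707]
contact_force: [1.0, 0.7, -1.2]
width: 0.0196
```

```bash
python3 go.py 430 89 39.6 0.6;python3 - <<'E'
from blade import *
from plant import robot
import fit
s=robot.get_state();tcp=s["tcp_pos"]
for n in("scene","top"):
    c=robot.camera(n);np.savez(n+"3.npz",**c);f=c["frame"];fit.fit(c,n);blade(c,tcp,.6)
    s=f[170:300,240:420] if n=="scene" else f[130:250,220:380]
    cv2.imwrite(f"pics/{n}3.png",cv2.resize(s,None,fx=4,fy=4,interpolation=cv2.INTER_CUBIC))
E
```

```text
clk 6.05 tcp [0.4325 0.0848 0.0963] yaw 0.48 tooly [-0.001 -0.    -1.   ] q [ 0.07 -0.23  2.22 -0.    1.15 -1.51]
shift [-0.0025  0.0567  0.0042] turn about world z 0.0021 => about tool y -0.0021 F [ 1.04  0.75 -1.23] [ 0.04 -0.03  0.01] w 0.019564908463182793
handle 0
blade 0
tool 0
scene meter 3854 [607.3  91.4 214.6 131.2   1. ] z [0.0359 0.0523 0.0737] pca [643.1  97.8] 1.05
scene hump 1237 [601.8  91.1 203.5 129.5   1. ] z [0.0685 0.0719 0.075 ] pca [677.1  95.2] 88.15
scene coverdark 218 [642.2  93.3  72.9 144.7  89.8] z [0.0313 0.0503 0.054 ] pca [655.9  93. ] 2.0
scene flasktop 241 [545.8 336.   32.   33.5  82.6] z [0.0969 0.1088 0.1114] pca [548.2 336.3] 3.71
scene flasklow 900 [559.5 337.   43.7  70.6   4.4] z [0.0124 0.0396 0.0796] pca [562.9 337.6] -85.43
164 a [14.1 46.6 77.6 79.6] b [-5.4  2.9 10.8]
14 30 b -5.5 17.4 z -3.3
24 24 b -5.9 10.3 z -3.6
34 24 b -5.5 10.6 z -3.3
44 21 b -5.0 10.8 z -3.2
54 27 b -5.0 10.7 z -3.6
64 23 b -5.2 10.0 z -3.5
74 15 b -4.3 10.2 z -3.8
handle 0
blade 0
tool 3
top meter 2565 [6.089e+02 9.010e+01 2.090e+02 1.293e+02 3.000e-01] z [0.0421 0.0532 0.0758] pca [627.1  89.2] -0.23
top hump 769 [602.1  87.9 194.9 129.7   1.8] z [0.0679 0.0726 0.0779] pca [674.2  89.7] -89.03
top coverdark 381 [645.4  83.8 151.5 114.9  23.9] z [0.0339 0.0519 0.057 ] pca [625.2  90.2] -1.46
top flasktop 127 [544.2 333.7  32.1  31.6  61.6] z [0.1039 0.1098 0.1132] pca [544.2 333.4] 24.91
top flasklow 401 [540.9 329.9  64.7  99.8  50.9] z [0.0122 0.0379 0.0769] pca [537.4 322.3] -32.01
8 a [72.2 74.7 74.8 74.8] b [-7.5  1.4  8. ]
74 6 b -7.8 8.1 z -3.6
```

View pics/scene3.png

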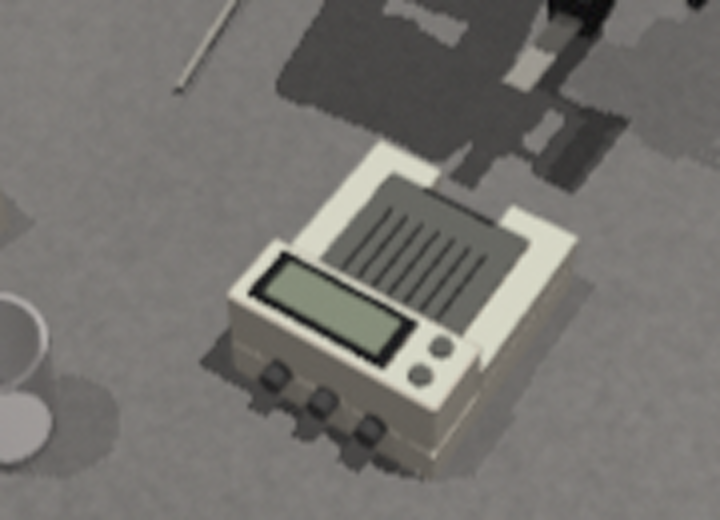

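View pics/top3.png

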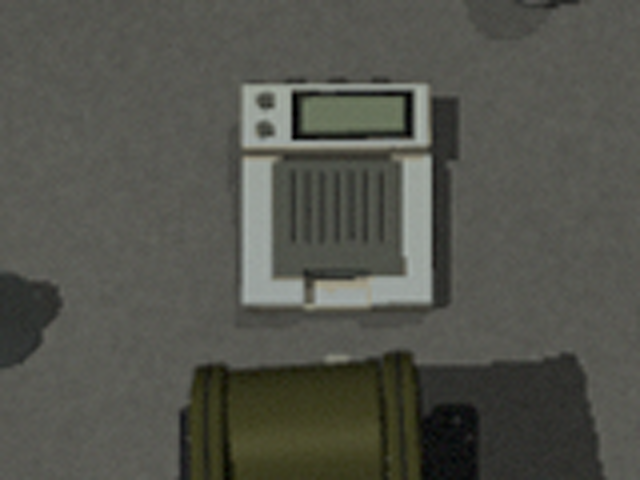

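The blade is level, about 4 cm in front of the notch and lined up with it. I'll lower it to notch height.

Request:
arm_command([
  [0,0.015,0.003,-0.002,1],
  [0,0.035,0.004,-0.002,1],
  [0,0.05,0.004,-0.002,1],
  [0,0.056,0.004,-0.002,1],
  [0,0.056,0.004,-0.002,1],
])

```text
clock: 6.78
tcp_pos: [0.4324, 0.0894, 0.0401]
eef_rot: [0.707, 0.004, -0.004, -0.707]
contact_force: [-0.3, -0.8, -1.0]
width: 0.0199
```

Request:
arm_command([
  [0,0,0,0,1],
])

```text
clock: 6.9
tcp_pos: [0.4333, 0.0895, 0.0413]
eef_rot: [-0.707, -0.004, 0.004, 0.707]
contact_force: [-0.4, -0.5, -0.2]
width: 0.0196
```

```bash
python3 go.py 498 89 39.6 0.6
```

```text
clk 6.9 tcp [0.4333 0.0895 0.0413] yaw 0.64 tooly [ 0.001  0.    -1.   ] q [ 0.08 -0.15  2.26 -0.    1.03 -1.5 ]
shift [ 0.0647  0.0018 -0.0012] turn about world z -0.0007 => about tool y 0.0007 F [-0.4  -0.45 -0.22] [ 0.08 -0.02  0.06] w 0.019614275036457324
```

Now forward, stopping with the tip just short of the cover edge.

Request:
arm_command([
  [0.01,0.001,0,0,1],
  [0.025,0.001,0,0,1],
  [0.04,0.001,0,0,1],
  [0.05,0.001,0,0,1],
  [0.05,0.001,0,0,1],
])

```text
clock: 7.52
tcp_pos: [0.4836, 0.09, 0.0397]
eef_rot: [0.707, 0.004, -0.004, -0.707]
contact_force: [-1.0, -0.8, -1.3]
width: 0.0199
```

```bash
python3 go.py 499 89 39.6 0.6;python3 - <<'E'
from blade import *
from plant import robot
import fit
s=robot.get_state();tcp=s["tcp_pos"]
for n in("scene","top"):
    c=robot.camera(n);np.savez(n+"4.npz",**c);f=c["frame"];blade(c,tcp,.6)
    s=f[190:260,300:400] if n=="scene" else f[130:250,220:380]
    cv2.imwrite(f"pics/{n}4.png",cv2.resize(s,None,fx=7 if n=="scene" else 4,fy=7 if n=="scene" else 4,interpolation=cv2.INTER_CUBIC))
E
```

```text
clk 7.525 tcp [0.4836 0.09   0.0397] yaw 0.63 tooly [ 0. -0. -1.] q [ 0.07 -0.02  2.15 -0.    1.02 -1.51]
shift [ 0.0154  0.0001 -0.0012] turn about world z -0.0006 => about tool y 0.0006 F [-1.02 -0.77 -1.27] [ 0.06 -0.02 -0.01] w 0.019921319029439152
333 a [14.8 72.7 99.3 99.9] b [-27.8   1.8  28.7]
14 27 b -13.3 21.0 z -3.3
24 25 b -5.8 10.0 z -4.1
34 26 b -6.3 10.2 z -3.3
44 23 b -4.5 10.5 z -3.3
54 27 b -6.0 11.0 z -3.7
64 49 b -28.9 29.6 z -2.0
74 26 b -29.6 29.9 z 7.5
84 68 b -29.9 29.8 z 12.3
94 62 b -28.4 30.0 z 12.3
150 a [80.7 89.5 99.8 99.9] b [-29.8   0.3  27.9]
64 3 b -29.6 -29.3 z 5.3
74 4 b -27.0 27.7 z 10.7
84 95 b -29.9 28.1 z 11.7
94 48 b -29.8 27.9 z 13.2
```

View pics/scene4.png

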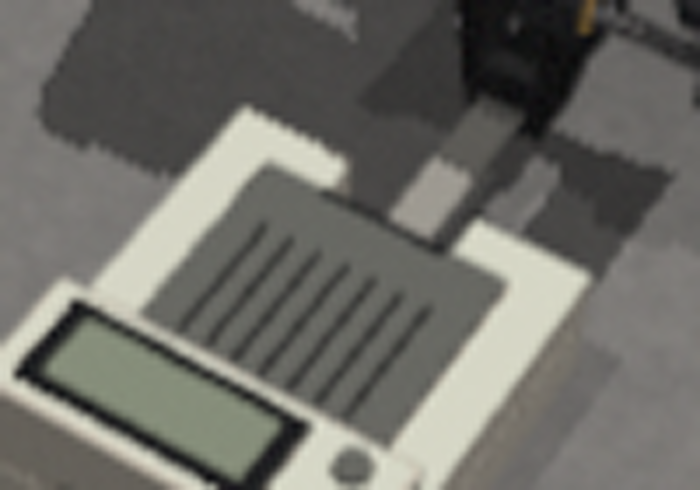

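View pics/top4.png

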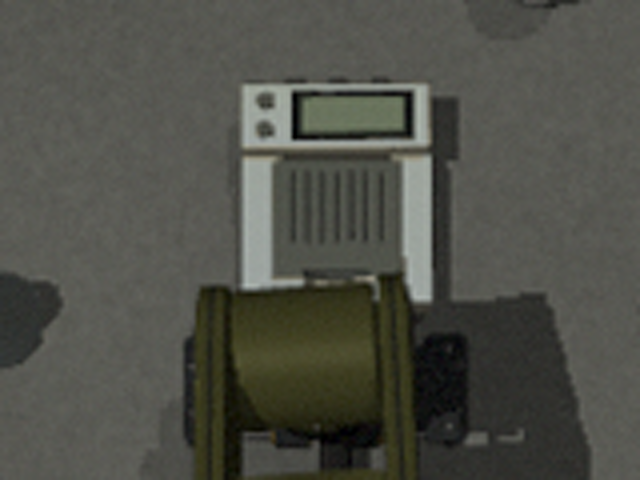

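The blade is in the notch slot (tip near 410,235 in the scene crop), just short of the cover edge. I'll slide it under.

Request:
arm_command([
  [0.004,0,0,0,1],
  [0.009,0,0,0,1],
  [0.013,0,0,0,1],
  [0.015,0,0,0,1],
  [0.015,0,0,0,1],
])

```text
clock: 8.25
tcp_pos: [0.4978, 0.0902, 0.0397]
eef_rot: [0.707, 0.004, -0.004, -0.707]
contact_force: [0.1, 0.1, -1.0]
width: 0.0195
```

```bash
python3 go.py 499 89 39.6 0.6
```

```text
clk 8.25 tcp [0.4978 0.0902 0.0397] yaw 0.64 tooly [-0. -0. -1.] q [ 0.07  0.01  2.12 -0.    1.02 -1.51]
shift [ 0.0012  0.0001 -0.0012] turn about world z -0.0007 => about tool y 0.0007 F [ 0.08  0.13 -0.97] [ 0.06 -0.   -0.01] w 0.01954078407963472
```

Request:
arm_command([
  [0.001,-0.003,0,0,1],
  [0.001,-0.006,0,0,1],
  [0.001,-0.009,0,0,1],
  [0.001,-0.012,0,0,1],
  [0.001,-0.014,0,0,1],
], newtons=60)

```text
clock: 8.88
tcp_pos: [0.4983, 0.0902, 0.0534]
eef_rot: [0.707, 0.004, -0.004, -0.707]
contact_force: [1.1, 0.4, -3.4]
width: 0.0197
```

```bash
python3 go.py 499 89 66 0.6;python3 - <<'E'
from blade import *
from plant import robot
s=robot.get_state();tcp=s["tcp_pos"]
for n in("scene",):
    c=robot.camera(n);np.savez(n+"5.npz",**c);f=c["frame"];blade(c,tcp,.6)
    s=f[190:260,300:400]
    cv2.imwrite(f"pics/{n}5.png",cv2.resize(s,None,fx=7,fy=7,interpolation=cv2.INTER_CUBIC))
E
```

```text
clk 8.875 tcp [0.4983 0.0902 0.0534] yaw 0.64 tooly [-0.001 -0.    -1.   ] q [ 0.07 -0.01  2.11 -0.    1.05 -1.51]
shift [ 0.0007 -0.0126 -0.0012] turn about world z -0.0007 => about tool y 0.0007 F [ 1.06  0.42 -3.4 ] [ 0.04 -0.02  0.02] w 0.01968297100641486
454 a [ 17.5  77.   99.2 100. ] b [-28.7   1.9  28.8]
14 27 b -5.1 11.1 z -2.9
24 25 b -4.4 9.8 z -4.0
34 25 b -4.9 10.4 z -4.0
44 32 b -29.4 29.0 z -3.4
54 49 b -29.9 28.8 z -6.3
64 38 b -29.6 29.8 z -0.5
74 94 b -29.2 29.7 z 1.4
84 108 b -29.9 29.9 z 0.9
94 56 b -29.8 29.0 z 0.9
```

View pics/scene5.png

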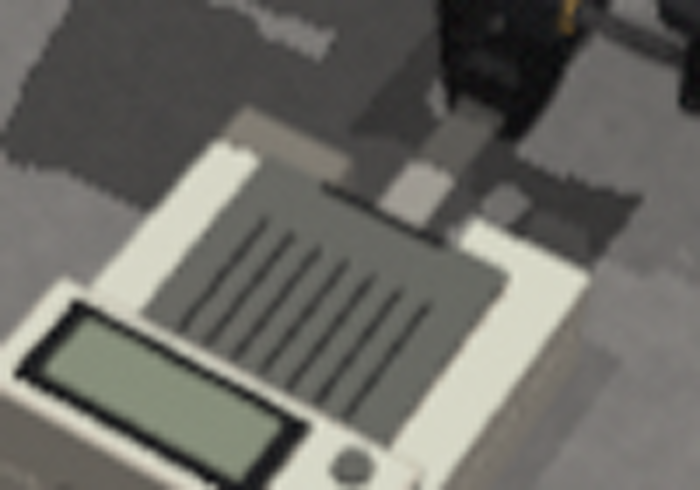

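The blade tip is under the cover edge and carrying about 3 N. I'll keep lifting.

Request:
arm_command([
  [0.0,-0.003,0,0,1],
  [0.0,-0.005,0,0,1],
  [0.0,-0.007,0,0,1],
  [0.0,-0.009,0,0,1],
  [0.0,-0.01,0,0,1],
])

```text
clock: 9.55
tcp_pos: [0.4988, 0.0902, 0.0639]
eef_rot: [-0.707, -0.004, 0.004, 0.707]
contact_force: [0.9, -0.4, -1.4]
width: 0.0199
```

```bash
cat > cov.py <<'E'
from blade import *
from plant import robot
import sys
k=sys.argv[1]
s=robot.get_state();tcp=s["tcp_pos"];print(tcp)
c=robot.camera("scene");np.savez("scene"+k+".npz",**c);f=c["frame"];P=cloud(c);blade(c,tcp,.6)
for x in range(560,652,8):
    m=(P[...,0]*1e3>x)&(P[...,0]*1e3<x+8)&(P[...,1]>.06)&(P[...,1]<.12)&(P[...,2]>.04)
    print(x+4,m.sum(),(np.percentile(P[m][:,2],[10,50,90])*1e3).round(1) if m.sum() else "",end="; ")
cv2.imwrite(f"pics/scene{k}.png",cv2.resize(f[180:270,290:410],None,fx=6,fy=6,interpolation=cv2.INTER_CUBIC))
E
python3 go.py 499 89 66 0.6;python3 cov.py 6
```

```text
clk 9.55 tcp [0.4988 0.0902 0.0639] yaw 0.64 tooly [ 0.  0. -1.] q [ 0.07 -0.03  2.1   0.    1.07 -1.51]
shift [ 0.0002 -0.0021 -0.0012] turn about world z -0.0008 => about tool y 0.0008 F [ 0.85 -0.41 -1.41] [ 0.   -0.06  0.  ] w 0.019867049075829993
[0.49876487 0.09024065 0.06389413]
449 a [16.8 79.5 99.  99.8] b [-28.    1.9  28.8]
14 25 b -6.3 9.8 z -3.2
24 25 b -5.5 10.6 z -3.3
34 28 b -5.2 10.7 z -3.2
44 30 b -29.0 29.1 z -3.9
54 36 b -29.9 29.6 z -3.7
64 22 b -24.8 29.5 z -2.2
74 111 b -29.6 30.0 z 1.6
84 113 b -28.9 29.9 z -0.3
94 59 b -28.9 29.3 z -1.7
564 22 [58.4 61.  61.7]; 572 46 [64.1 65.7 67.9]; 580 88 [63.6 65.3 67. ]; 588 88 [61.9 63.6 65.3]; 596 86 [60.1 62.  63.9]; 604 91 [59.3 60.9 62.7]; 612 95 [56.9 59.3 61.2]; 620 88 [55.7 58.  59.3]; 628 94 [54.5 56.4 58.5]; 636 96 [53.2 54.9 57. ]; 644 72 [52.2 53.8 55.8]; 652 1 [67.9 67.9 67.9];
```

View pics/scene6.png

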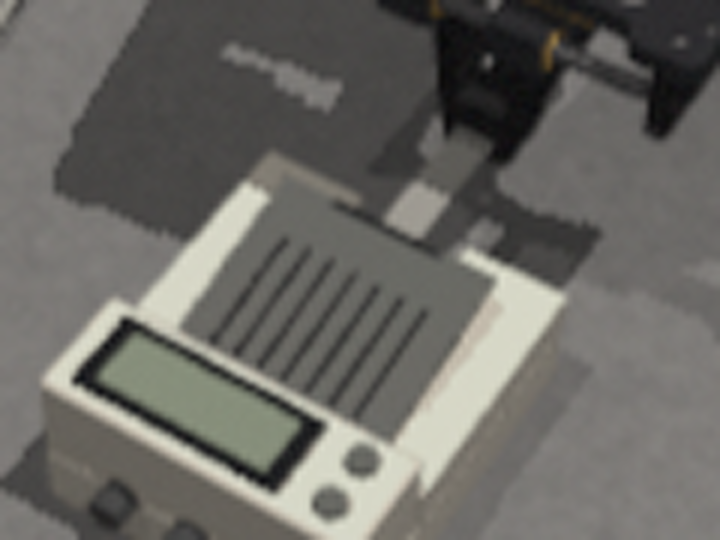

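The cover edge is up about 13 mm and the force has dropped. I'll lift a little further to make sure it pops, then lower the blade clear.

Request:
arm_command([
  [0.0,-0.002,0,0,1],
  [0.0,-0.004,0,0,1],
  [0.0,-0.004,0,0,1],
])

```text
clock: 9.98
tcp_pos: [0.4987, 0.0902, 0.0679]
eef_rot: [-0.707, -0.004, 0.004, 0.707]
contact_force: [-0.8, 0.4, -2.1]
width: 0.0198
```

```bash
python3 go.py 499 89 60 0.6;python3 cov.py 7|tail -1
```

```text
clk 9.975 tcp [0.4987 0.0902 0.0679] yaw 0.64 tooly [ 0.  0. -1.] q [ 0.07 -0.03  2.1   0.    1.07 -1.51]
shift [ 0.0003  0.0079 -0.0012] turn about world z -0.0008 => about tool y 0.0008 F [-0.82  0.42 -2.06] [ 0.01 -0.03 -0.  ] w 0.01977684773679421
564 23 [63.  64.7 66.3]; 572 36 [68.6 70.1 71.3]; 580 93 [66.8 68.8 71. ]; 588 89 [65.1 67.1 69.3]; 596 102 [63.  64.9 67.2]; 604 89 [61.3 63.3 64.8]; 612 90 [59.7 61.6 63.4]; 620 96 [57.3 59.7 61.7]; 628 102 [56. 58. 60.]; 636 102 [53.6 55.8 57.5]; 644 71 [52.1 54.  56. ]; 652 1 [67.7 67.7 67.7];
```

Request:
arm_command([
  [0.0,0.003,0,0,1],
  [0.0,0.007,0,0,1],
  [0.0,0.011,0,0,1],
  [0.0,0.013,0,0,1],
  [0.0,0.013,0,0,1],
])

```text
clock: 10.65
tcp_pos: [0.4985, 0.0902, 0.0544]
eef_rot: [0.707, 0.004, -0.004, -0.707]
contact_force: [0.1, 0.4, -0.7]
width: 0.0194
```

```bash
python3 go.py 430 89 54 0.6;python3 cov.py 8
```

```text
clk 10.65 tcp [0.4985 0.0902 0.0544] yaw 0.64 tooly [-0. -0. -1.] q [ 0.07 -0.01  2.11 -0.    1.05 -1.51]
shift [-0.0685  0.0004 -0.0004] turn about world z -0.0007 => about tool y 0.0007 F [ 0.08  0.42 -0.71] [ 0.03 -0.07  0.04] w 0.01936194092102908
[0.49852392 0.09020127 0.05440349]
438 a [15.7 79.8 99.  99.9] b [-29.2   1.6  28.4]
14 31 b -4.9 10.1 z -2.6
24 25 b -5.4 10.4 z -3.1
34 26 b -5.7 9.9 z -3.2
44 31 b -28.8 10.4 z -3.7
54 41 b -29.9 29.0 z -4.8
64 8 b -29.7 29.1 z 3.0
74 103 b -29.8 28.4 z 8.6
84 104 b -29.4 29.4 z 7.6
94 69 b -29.9 29.8 z 6.0
564 11 [49.3 51.9 53.2]; 572 36 [61.9 63.1 64.8]; 580 81 [61.1 62.9 64.9]; 588 90 [60.5 62.  63.7]; 596 90 [58.8 60.4 62.1]; 604 84 [57.9 59.3 61. ]; 612 91 [56.6 58.3 60. ]; 620 95 [55.  57.1 58.9]; 628 90 [53.8 55.9 57.8]; 636 91 [52.8 54.5 56.1]; 644 72 [51.9 53.5 55.2]; 652 2 [69.5 69.5 69.6];
```

View pics/scene8.png

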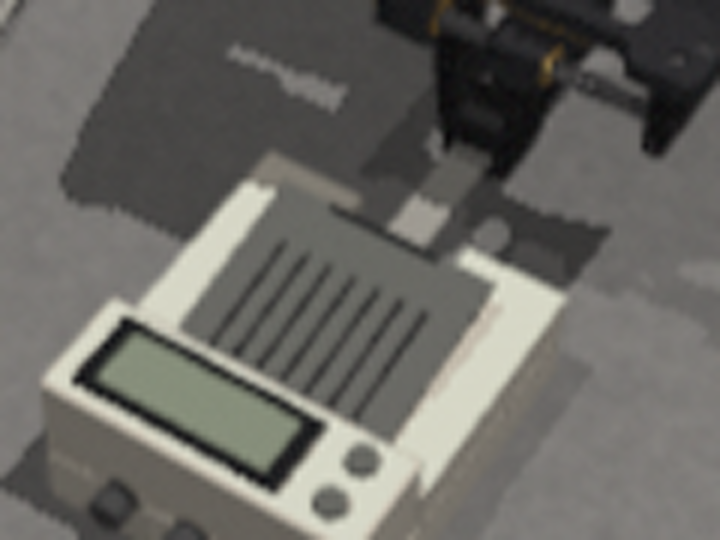

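The cover stays up by itself (edge about 12 mm up) with the blade now clear below it. I'll withdraw straight back.

Request:
arm_command([
  [-0.008,0,0,0,1],
  [-0.025,0,0,0,1],
  [-0.045,0,0,0,1],
  [-0.063,0,0,0,1],
  [-0.075,0,0,0,1],
])

```text
clock: 11.32
tcp_pos: [0.4226, 0.0894, 0.0546]
eef_rot: [0.707, 0.004, -0.004, -0.707]
contact_force: [-0.0, 0.1, -1.4]
width: 0.0196
```

Request:
arm_command([
  [-0.003,0.005,0,0,1],
  [-0.003,0.018,0,0,1],
  [-0.003,0.028,0,0,1],
  [-0.003,0.032,0,0,1],
  [-0.003,0.032,0,0,1],
])

```text
clock: 11.95
tcp_pos: [0.4204, 0.0893, 0.022]
eef_rot: [0.707, 0.003, -0.004, -0.707]
contact_force: [0.3, -0.4, -1.6]
width: 0.0197
```

```bash
python3 go.py 421 89 17 0.6;python3 cov.py 9
```

```text
clk 11.95 tcp [0.4204 0.0893 0.022 ] yaw 0.64 tooly [-0.001 -0.    -1.   ] q [ 0.08 -0.14  2.29 -0.    0.99 -1.5 ]
shift [ 0.0006  0.005  -0.0003] turn about world z -0.0007 => about tool y 0.0007 F [ 0.27 -0.44 -1.57] [-0.01  0.    0.01] w 0.019669524008078206
[0.42042792 0.08928702 0.02202204]
626 a [15.3 59.5 98.1 99.9] b [-28.7   3.6  29. ]
14 70 b -29.2 29.8 z -22.1
24 67 b -27.7 29.5 z -22.3
34 68 b -29.6 29.8 z -22.6
44 68 b -29.5 28.9 z -22.1
54 75 b -29.8 30.0 z -22.6
64 88 b -29.3 29.9 z -22.6
74 80 b -29.4 29.7 z -22.5
84 76 b -27.7 29.3 z -22.8
94 34 b -29.1 29.6 z -22.6
564 1 [47.9 47.9 47.9]; 572 33 [62.1 63.7 65.2]; 580 88 [60.7 62.9 64.8]; 588 90 [60.1 61.5 63.8]; 596 86 [58.6 60.6 62.4]; 604 90 [57.5 59.4 61.5]; 612 95 [56.1 58.4 59.7]; 620 87 [54.7 57.1 58.9]; 628 95 [53.5 55.6 57.5]; 636 88 [52.6 54.6 56.2]; 644 71 [52.1 53.9 55.4]; 652 3 [67.9 68.4 69. ];
```

Request:
arm_command([
  [0,0.001,0,0,1],
  [0,0.002,0,0,1],
  [0,0.003,0,0,1],
  [0,0.004,0,0,1],
  [0,0.004,0,0,1],
], newtons=20)

```text
clock: 12.62
tcp_pos: [0.4206, 0.0893, 0.0186]
eef_rot: [0.707, 0.004, -0.004, -0.707]
contact_force: [0.0, 0.4, -0.3]
width: 0.02
```

Request:
arm_command([
  [0,0.0005,0,0,1],
  [0,0.001,0,0,1],
  [0,0.001,0,0,1],
])

```text
clock: 13.0
tcp_pos: [0.4206, 0.0893, 0.0176]
eef_rot: [0.707, 0.004, -0.004, -0.707]
contact_force: [-0.9, 1.1, -2.0]
width: 0.0197
```

```bash
python3 go.py 421 89 16.6 0.6; python3 - <<'E'
from h import *
from plant import robot
c=robot.camera("scene");P=cloud(c);d=P-robot.get_state()["tcp_pos"]
g=c["frame"].astype(int).sum(-1)
m=(d[...,0]>.012)&(d[...,0]<.09)&(abs(d[...,1]-.003)<.014)&(P[...,2]>.004)
q=P[m]*1e3
print(len(q));print(np.polyfit(q[:,0],q[:,2],1),[ (x,np.median(q[abs(q[:,0]-x)<6,2]).round(1)) for x in range(440,500,10)])
cv2.imwrite("pics/scene10.png",cv2.resize(c["frame"][120:260,290:490],None,fx=4,fy=4,interpolation=cv2.INTER_CUBIC))
E
```

```text
clk 13.0 tcp [0.4206 0.0893 0.0176] yaw 0.64 tooly [-0. -0. -1.] q [ 0.08 -0.13  2.29 -0.    0.98 -1.5 ]
shift [ 0.0004  0.001  -0.0003] turn about world z -0.0007 => about tool y 0.0007 F [-0.87  1.08 -2.04] [ 0.02  0.01 -0.05] w 0.019665214226790073
1396
[ -1.53531007 900.50844606] [(440, np.float64(149.7)), (450, np.float64(227.2)), (460, np.float64(250.3)), (470, np.float64(14.0)), (480, np.float64(14.2)), (490, np.float64(14.2))]
```

View pics/scene10.png

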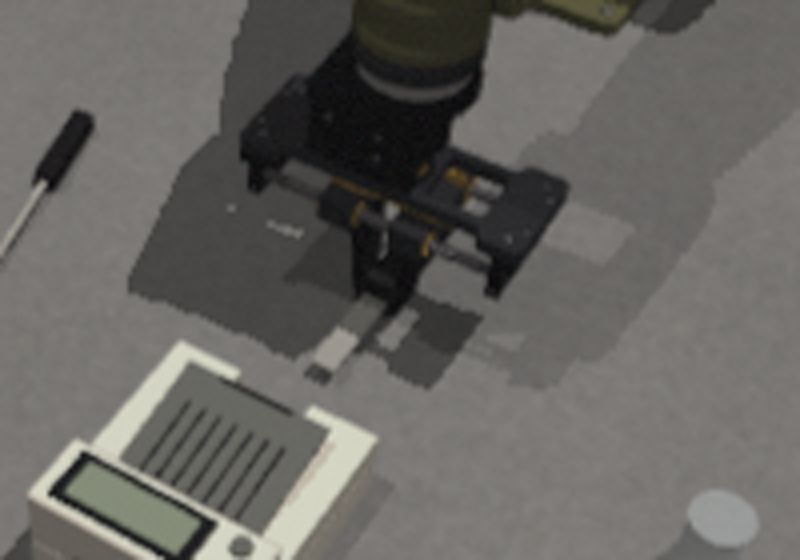

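The blade is level, with its top about 14 mm above the bench, so the handle is nearly touching. I'll lower the last millimetre and release gently.

Request:
arm_command([
  [0,0.0005,0,0,1],
  [0,0.001,0,0,1],
  [0,0.001,0,0,1],
], newtons=6)

```text
clock: 13.42
tcp_pos: [0.4207, 0.0893, 0.0167]
eef_rot: [0.707, 0.004, -0.004, -0.707]
contact_force: [-0.5, -0.3, -1.8]
width: 0.0201
```

```bash
python3 go.py 421 89 16.6 0.6
```

```text
clk 13.425 tcp [0.4207 0.0893 0.0167] yaw 0.64 tooly [ 0. -0. -1.] q [ 0.08 -0.13  2.29 -0.    0.98 -1.5 ]
shift [ 0.0003  0.0001 -0.0003] turn about world z -0.0007 => about tool y 0.0007 F [-0.52 -0.33 -1.76] [ 0.04 -0.02  0.  ] w 0.020116471262843487
```

Request:
arm_command([
  [0,0,0,0,0.4],
  [0,0,0,0,0.2],
  [0,0,0,0,-0.2],
  [0,0,0,0,-1],
  [0,0,0,0,-1],
])

```text
clock: 14.05
tcp_pos: [0.4206, 0.0893, 0.0167]
eef_rot: [0.707, 0.004, -0.004, -0.707]
contact_force: [-0.0, -0.1, -0.3]
width: 0.0626
```

```bash
python3 go.py 421 89 150 0.6
```

```text
clk 14.05 tcp [0.4206 0.0893 0.0167] yaw 0.64 tooly [-0. -0. -1.] q [ 0.08 -0.13  2.29 -0.    0.98 -1.5 ]
shift [ 0.0004 -0.1333 -0.0003] turn about world z -0.0008 => about tool y 0.0008 F [-0.   -0.06 -0.31] [0.02 0.   0.01] w 0.0625877722184827
```

Request:
arm_command([
  [0,0,0,0,-1],
  [0,-0.01,0,0,-1],
  [0,-0.05,0,0,-1],
  [0,-0.1,0,0,-1],
  [0,-0.15,0,0,-1],
])

```text
clock: 14.68
tcp_pos: [0.4204, 0.0893, 0.1688]
eef_rot: [-0.707, -0.004, 0.004, 0.707]
contact_force: [0.4, 0.0, 0.0]
width: 0.0949
```

Request:
arm_command([
  [0,-0.01,-0.04,0,-1],
  [0,-0.01,-0.09,0,-1],
  [0,-0.01,-0.14,0,-1],
  [0,-0.01,-0.16,0,-1],
  [0,-0.01,-0.16,0,-1],
])

```text
clock: 15.3
tcp_pos: [0.4224, -0.0717, 0.1773]
eef_rot: [0.707, 0.003, -0.003, -0.707]
contact_force: [-0.0, -0.3, -0.4]
width: 0.0954
```

```bash
python3 cov.py 11|tail -1; python3 - <<'E'
from h import *
from plant import robot
import fit
for n in("scene","top"):
    c=robot.camera(n);fit.fit(c,n);cv2.imwrite(f"pics/{n}12.png",c["frame"])
    P=cloud(c);m=(P[...,0]>.31)&(P[...,0]<.53)&(abs(P[...,1]-.089)<.03)&(P[...,2]>.008)&(P[...,2]<.05)
    print(cv2.minAreaRect(P[m][:,:2].astype(np.float32)*1e3),P[m][:,2].max())
print(robot.get_state()["tcp_pos"],robot.get_state()["joint_vel"].round(3))
E
```

```text
[ 0.42242301 -0.07169127  0.1773389 ]
handle 0
blade 0
tool 0
scene meter 3854 [6.325e+02 9.130e+01 1.655e+02 1.316e+02 5.000e-01] z [0.0361 0.0585 0.0735] pca [644.8  98.7] -4.13
scene hump 1204 [6.388e+02 9.220e+01 1.283e+02 1.305e+02 1.000e-01] z [0.0684 0.0718 0.0745] pca [680.5  95.2] -89.19
scene coverdark 197 [655.6  90.9 119.4  72.2   2.1] z [0.0309 0.0382 0.0593] pca [666.4  92.4] 4.3
scene flasktop 241 [545.3 336.   31.5  32.   36.2] z [0.0973 0.1085 0.1107] pca [547.9 336.3] 4.36
scene flasklow 897 [560.5 336.7  45.8  70.1   4.5] z [0.0126 0.0397 0.0798] pca [563.  337.8] -85.14
((416.76385498046875, 91.59027099609375), (21.295190811157227, 165.69651794433594), 89.9976577758789) 0.028083289684140533
handle 0
blade 0
tool 3
top meter 2541 [631.9  89.6 164.3 129.2   0.8] z [0.0433 0.0592 0.0752] pca [627.3  89.2] -0.15
top hump 831 [635.1  89.6 131.  129.2   0.9] z [0.0671 0.0722 0.0772] pca [668.   89.9] -87.34
top coverdark 444 [641.5  87.  144.7 124.2   3.6] z [0.0403 0.0551 0.0595] pca [631.3  90.3] 20.56
top flasktop 128 [544.3 333.1  32.3  30.5   3.3] z [0.1042 0.1096 
[... 710 characters left out ...]
ercentile(b,[2,50,98]).round(1))
                      ~~~~~~~~~~~~~^^^^^^^^^^^^^^^^^
    return _quantile_unchecked(
        a, q, axis, out, overwrite_input, method, keepdims, weights)
    return _ureduce(a,
                    func=_quantile_ureduce_func,
    ...<5 lines>...
                    overwrite_input=overwrite_input,
                    method=method)
    r = func(a, **kwargs)
    result = _quantile(arr,
                       quantiles=q,
    ...<2 lines>...
                       out=out,
                       weights=wgt)
    slices_having_nans = np.isnan(arr[-1, ...])
                                  ~~~^^^^^^^^^
IndexError: index -1 is out of bounds for axis 0 with size 0
```

View pics/scene12.png

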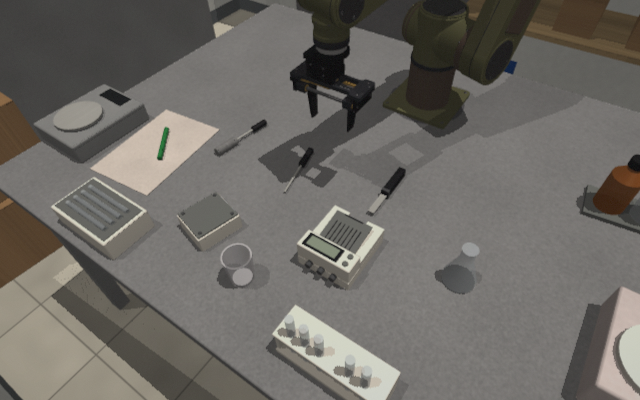

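The opener lies flat at (388,190), the flask stands unchanged at (462,268), and the gripper is clear. I'll do a final cover check, then hand in.

```bash
python3 - <<'E'
from h import *
from plant import robot
P=cloud(robot.camera("scene"))*1e3
for x in (572,580,588,612,640):
    m=(abs(P[...,0]-x)<4)&(P[...,1]>60)&(P[...,1]<120)&(P[...,2]>40);print(x,np.median(P[m][:,2]).round(1))
print(robot.job_done())
E
```

```text
572 64.1
580 63.1
588 62.0
612 58.2
640 53.9
the job is handed in; nothing more can be done
None
```

The cover is out of its clips and stays propped open by itself. The opener is lying flat on the bench, and I handed the job in at about 15.5 s of the 51 s allowed.

- **Prying:** I gripped the opener by its handle and put the blade about 7 mm under the cover's near edge. I lifted the edge about 17 mm, lowered the blade clear and pulled it straight back. The most force I read at the wrist was about 3.4 N.
- **Laying down:** I set the opener on the bench in front of the meter, released it there and moved the arm clear.
- **Cover:** in the last image its near edge reads about 64 mm high, against about 53 mm when shut. That is 11–12 mm up, a little under the nominal 13 mm, and the scene camera reads about 2 mm low. It did not change after the blade was withdrawn.
- **Opener:** it lies flat, about 50 mm clear of the meter by the gripper's position at release. The scene camera's fit agrees with that. The top camera's opener fit was distorted (194 x 39 mm instead of 165 x 20 mm), so I relied on the scene view.
- **Flask and meter:** the flask stands upright and has not moved, to within 1 mm in both cameras. The meter did not move either.
- **Failed check:** one of my measuring scripts stopped with an error near the end because the blade was no longer in the gripper. I took that cover reading again before handing in.

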